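# Lock the portafilter into the espresso machine

### The arm

A 6-joint arm with a two-finger parallel gripper is mounted at the origin on a cart in front of the work surface, level with it; the furniture and walls round the work are solid. World frame = base frame: x ahead of the robot, y to its left, z up, the work surface at z = 0. Lengths are in m, angles in rad, forces in N, time in s.
With the tool pointing down it reaches from about 0.25 to 0.775 m from the base axis. Payload 4 kg.
Tool frame: the origin (TCP) lies between the finger pads; the fingertips stand 14 mm ahead of it and the grasp point (between the pads) lies 5 mm behind it (nose_length is the distance from the TCP to the fingertips, in m); z points along the fingers, y is the line along which they close (so a half turn about z gives the same grasp; the last joint's range is limited). The gripper opens to 94 mm and grips with 3 to 60 N. Pads are 16 mm wide; open, the fingers measure 119 mm over their backs; the gripper's body (75 mm by 177 mm) begins 78 mm behind the grasp point.
Start: joints at [-1.386, 0.087, 1.371, -0, 1.684, -0.103], TCP at [0.156, -0.527, 0.22] pointing down, gripper open.
Joint ranges: [-3.1, 3.1], [-0.76, 2.03], [0.27, 2.55], [-1.08, 4.22], [0.17, 2.65], [-2.57, 2.57]. Speed limits (rad/s): [2.79, 2.79, 3.14, 3.14, 3.14, 3.14].

### API

Orientations are given as [roll, pitch, yaw] about the fixed x, y, z axes, in that order (R = Rz(yaw) Ry(pitch) Rx(roll)).
In Python, from bench import * gives the robot as it stands.
- The arm moves only by the tool move_arm, never from a script. Its argument "steps" is one flat list of numbers, 7 for each row, row after row: the turn, a rotation vector about the world's x, y, z in rad, then the shift along the world's x, y, z in m, then the opening, from 0 (shut) to 1 (fully open). A call has 1 to 12 rows; each row is the pose to reach, as a shift and turn from the pose commanded when the call began; what a row does not reach only later rows make up. A row lasts 1/10 s, in which the tool goes at most 50 mm and 8.59 degrees, less where a joint would pass 70% of its speed; a pose out of reach is approached as far as the arm can. A call with a gripper value outside its range is refused whole. The fingers move at their own pace and stop on an object; the grip force is fixed at half the most. Time passes only in rows, so rows that repeat a pose let the fingers close. It gives the time, the measured TCP pose, the force, the opening and the grip force at its end, in the units of the state.
- get_obs(): the state, without advancing time (a new reading comes with each control period).
- snapshot(name): name is "scene" or "top" or "wrist"; returns (picture, depth): 400x640x3 uint8, red, green, blue; 400x640 float32, m along the optical axis (not along the pixel's ray), 0 where there is no reading.
- camera_model(name): a dict with "fx", "fy", "cx", "cy" (pixels), "k1" (the pictures are not rectified: a ray, as slopes to the right and down, at radius r is drawn at 1 + k1 r^2 times it, then the intrinsics apply), "rvec" (rotation vector, rad) and "tvec" (3), from world to camera coordinates, as OpenCV has them. Camera axes: x right, y down, z forward; pixel columns grow to the right and rows downward; lengths in m; the calibration is good to about 2 mm. A picture is of the moment at which its call begins: read the wrist's pose just before it. camera_model takes no time and is no camera call; for the wrist camera it gives the pose at the moment of the call.
- close_job(): hands the job in; it is judged then, once.
Trained networks look in the newest picture that a camera, given by its name, has taken for a name from the list of things; names that differ only in an ending like _2 or _b are one class to them, and where a whole thing is asked for, a point or a joint stands for the part that bears it (a point fixed in the world has none). Each returns a list of dicts, best first, with "score" (0 to 1); they miss things now and then, are a little off and sometimes report something else, mostly with a low value. They report only what shows in the picture. A call takes as long as a camera call. They do not tell look-alikes from the thing itself.
- silhouettes(camera, target): "pixels" (400x640 bool, what is visible of it) and "uv" ([column, row] in pixels, amid what is visible of it).
- spot_point(camera, target): "uv" ([column, row] in pixels: a listed point, or the origin of a listed thing).
The state is a dict: "time": time; "joint_positions": joint angles; "qvel": joint speeds; "joint_torque": joint torques, N m; "tool_pos": TCP position; "ee_rot": TCP orientation; "wrist_force": force on the tool from outside, world axes, zero at the start; "wrist_torque": the same for the moment, N m; "width": finger opening in m; "finger_force": force on a finger pad.
Only numpy, scipy, OpenCV 4.12 (cv2) and the standard library are available. Lean on these libraries where they do the work, as an engineer would, in place of code of your own. Each camera call takes 0.05 s, during which the arm holds its last target. There are 200 camera calls.

### The job

Fit the portafilter to the espresso machine: hold it by its handle, bring it up under the brew head with the handle well to the left of the machine's front so that its two ears pass up through the gaps of the collar, then swing the handle round to the right until you feel it come firmly tight on the rubber seal, without forcing it. Let go and leave it hanging there level and tight, and leave the glass on the drip tray, the mug and the tea tin undisturbed.

Things in the scene. Friction and masses are not known exactly. Their poses are not given: they have to be found in the camera images.
- machine: Compact white espresso machine, fixed, 220 deep, 190 wide, 312 high. Origin: on the table, straight under the vertical axis of the brew head; its own -x is its front (at yaw 0 it would face the robot; here its front is turned to the robot's left), z up. Drip tray under the head, top at z 20 mm; tower behind, from x +51 to +125 mm. It is fixed: it does not give way.
- head (a point): Centre of the underside of the machine's round overhanging head, 235 mm above the table; axes as the machine's. The head has radius 95 mm about its axis and goes up to z 312, so it overhangs the portafilter's handle: a gripper pointing straight down on the handle hits it; lean the tool 30 to 40 degrees outward along the handle (gripper away from the head).
- collar (a point): Point on the head's axis at the lower edge of the steel bayonet collar, 205 mm above the table; axes as the machine's. Collar: outer radius 51.5, bore radius 46, z 205 to 236 mm. Two ledges, facing each other, stand inward from its lower edge, leaving a free radius of 37 mm; between them two gaps, also facing each other, each 36 degrees wide, let the portafilter's ears (20 degrees wide) up.
- gap (a point): Middle of one gap of the collar, 41.5 mm from the axis, at the lower edge (the other is across the axis); axes as the machine's. The portafilter's own +y ear fits it when its yaw is the machine's minus 0.873 rad (50 degrees): the handle is then 50 degrees to the left of the front for someone facing the machine. It is tightened by swinging the handle anticlockwise seen from above (yaw grows).
- ramp (a point): Foot of one ramp, at the side of the gap; axes as the machine's. The ledges' upper faces are ramps: from 5 mm above the collar's lower edge they rise 0.108 mm per degree, pulling the ears and the portafilter up against the seal; a solid stop ends the swing 85 degrees from the entry yaw. The ramps are self-locking: a tightened portafilter stays when let go.
- seal_mid (a point): Mean height of the lower face of the springy rubber seal ring inside the collar (radius 26 to 37.5; about 45 N per mm). Its wear is hidden: it lies 20 to 24 mm above the lower edge, so first resistance comes 18 to 55 degrees after the entry yaw, and tight 4 to 14 degrees later. Tight: over 15 N between ears and ramps; over 70 N is forcing. 1 to 1.8 N m on the handle about the axis is right.
- portafilter: Bottomless steel portafilter with a black handle, 0.26 to 0.36 kg, loose, standing upright on its flat underside. Origin: centre of its underside; z up; handle along its own -x. Cup: radius 27 at the foot, then 30.5; rim radius 34, z 47 to 52 mm. Neck: bar of radius 6, z 13 to 28 mm. Handle: 22 wide (y), z 10 to 34 mm, x -76 to -140 mm, rounded edges.
- rim (a point): Centre of the portafilter's top, 52 mm above its underside; axes as the portafilter's. When seated it is on the collar's axis, 20 to 26 mm above point collar. Two steel ears on its own +y and -y side, out to radius 43 mm, 14 wide, 7 thick, their undersides on average 15 mm below the rim's top and sloped like the ramps.
- grip (a point): Point inside the portafilter's handle where it is well gripped, at x -115 mm, z 27 mm in the portafilter's frame; pinch across the handle's width (22 mm, its own y), firmly (50 N or more): the centre of mass lies near the cup, 13 mm from its axis towards the handle, well out beyond the fingers.
- cup_glass: Clear drinking glass standing on the drip tray under the head, 76 across, 86 high, loose; origin: centre of its underside. Bystander.
- milk_mug: White mug with a handle, 85 across (122 with the handle), 98 high, loose on the table; origin: centre of its underside. Bystander.
- tea_box: Dark green square tea tin, 71x64x113, loose on the table; origin: centre of its underside. Bystander.
Mind the look-alikes: they are no part of the job. Of the things like the portafilter, leave any that is red; of the rest the larger one is meant.

How it is judged:
By the outcome, as a careful person would: the job done as asked, in the order asked, and still so for the second after the job is handed in, with the robot touching nothing.
It also fails if it takes over 67 s, if anything falls off the work surface, if the arm or the gripper's body presses on something with over 40 N, if the wrist force passes 120 N, or if a joint passes its speed limit or range.

## Working session

There is one attempt and no reset: what is moved stays moved. The work goes in short steps, Python scripts to look and compute and a tool call to move; the robot and the scene stay as the last step left them, time stands still between calls to the robot, and variables do not carry over. Pictures are saved under pics/ and viewed, at most 10 in all, crops included, and the job is handed in when it is done.

Besides the shell and the picture viewer there is one more tool, called after "Call:" as name(argument=value, ...) on one line, values as JSON. move_arm: Moves the arm, as the interface text tells. Its arguments: {"type":"object","properties":{"steps":{"type":"array"}},"required":["steps"]}

```bash
ls; mkdir -p pics; cat > h.py <<'E'
from bench import *
import numpy as np, cv2
from scipy.spatial.transform import Rotation as R
def cam(n):
    m=camera_model(n); K=np.array([[m['fx'],0,m['cx']],[0,m['fy'],m['cy']],[0,0,1.]])
    return m,K,R.from_rotvec(np.ravel(m['rvec'])).as_matrix(),np.ravel(m['tvec'])
def rays(n,uv):
    m,K,Rm,t=cam(n); d=np.array([m['k1'],0,0,0,0.])
    return cv2.undistortPoints(np.float64(uv).reshape(-1,1,2),K,d).reshape(-1,2)
def pts(n,uv,depth):
    "world points from pixel + depth"
    m,K,Rm,t=cam(n); s=rays(n,uv); z=np.ravel(depth)[:,None]
    return (np.hstack([s*z,z])-t)@Rm
def onplane(n,uv,h):
    m,K,Rm,t=cam(n); s=rays(n,uv); d=np.hstack([s,np.ones((len(s),1))])@Rm; c=-Rm.T@t
    return c+d*((h-c[2])/d[:,2])[:,None]
def proj(n,P):
    m,K,Rm,t=cam(n); return cv2.projectPoints(np.float64(P).reshape(-1,1,3),np.ravel(m['rvec']),t,K,np.array([m['k1'],0,0,0,0.]))[0].reshape(-1,2)
E
python3 - <<'E'
from h import *
for n in ['scene','top']:
    p,d=snapshot(n); cv2.imwrite(f'pics/{n}0.png',p[...,::-1]); np.savez(f'{n}0.npz',p=p,d=d)
    m,K,Rm,t=cam(n); print(n,-Rm.T@t, (d==0).mean())
    for x in ['machine','portafilter','cup_glass','milk_mug','tea_box']:
        for s in silhouettes(n,x)[:4]:
            v,u=np.nonzero(s['pixels']&(d>0))
            P=pts(n,np.c_[u,v],d[v,u]) if len(u) else np.zeros((1,3))
            print(x,round(s['score'],2),s['uv'],len(u),np.percentile(P,[3,50,97],axis=0).round(3).tolist())
    for x in ['portafilter','grip','rim','head','collar','gap']:
        for s in spot_point(n,x)[:3]: print(x,round(s['score'],2),s['uv'])
print(get_obs())
E
```

```text
pics
scene [ 0.07595785 -0.45099349  1.17392039] 0.0041328125
machine 0.74 [398.6, 267.8] 9783 [[0.439, -0.294, 0.014], [0.504, -0.191, 0.307], [0.633, -0.081, 0.314]]
portafilter 0.77 [339.3, 225.0] 618 [[0.474, 0.058, 0.003], [0.57, 0.109, 0.03], [0.614, 0.16, 0.053]]
portafilter 0.75 [272.3, 207.8] 239 [[0.386, 0.235, 0.001], [0.432, 0.298, 0.022], [0.456, 0.327, 0.037]]
portafilter 0.65 [275.7, 255.9] 331 [[0.288, 0.107, 0.002], [0.368, 0.14, 0.021], [0.395, 0.153, 0.037]]
cup_glass 0.59 [372.8, 295.1] 333 [[0.491, -0.171, 0.022], [0.499, -0.152, 0.057], [0.533, -0.118, 0.099]]
milk_mug 0.61 [299.6, 153.2] 685 [[0.597, 0.342, 0.012], [0.637, 0.383, 0.064], [0.674, 0.429, 0.097]]
tea_box 0.75 [334.1, 168.6] 792 [[0.646, 0.239, 0.009], [0.666, 0.256, 0.087], [0.708, 0.299, 0.116]]
tea_box 0.52 [300.0, 151.7] 705 [[0.597, 0.342, 0.006], [0.638, 0.385, 0.065], [0.675, 0.441, 0.098]]
tea_box 0.24 [400.9, 267.3] 9643 [[0.439, -0.294, 0.015], [0.504, -0.192, 0.308], [0.632, -0.082, 0.314]]
portafilter 0.82 [281.6, 256.3]
portafilter 0.56 [343.9, 229.1]
portafilter 0.56 [271.6, 209.6]
gr
[... 1214 characters left out ...]
joint_positions': array([-1.38611991e+00,  8.72111582e-02,  1.37069372e+00, -2.51880017e-05,
        1.68358385e+00, -1.03090929e-01]), 'qvel': array([-2.53802007e-04,  8.22229375e-04,  4.11433608e-04,  9.80359736e-04,
       -3.60683733e-04,  6.58800553e-05]), 'joint_torque': array([ 1.69509934e-03, -3.40045524e+01, -3.02596307e+01,  7.18548638e-02,
        2.37377454e-02, -2.62074948e-06]), 'tool_pos': array([ 0.15609346, -0.52741079,  0.21950296]), 'ee_rot': array([3.14149186e+00, 3.55895030e-05, 2.87764508e-01]), 'wrist_force': array([-0.35190585, -0.82175871, -0.22648985]), 'wrist_torque': array([ 0.07179505,  0.01497137, -0.00877238]), 'finger_force': 0.0, 'width': 0.09390784285075779}
```

```bash
python3 - <<'E'
import cv2,numpy as np
a=cv2.imread('pics/scene0.png');b=cv2.imread('pics/top0.png')
c=np.hstack([a[130:380,220:480],b[80:330,190:530][:, :]])
cv2.imwrite('pics/c0.png',cv2.resize(c,(800,int(250*800/600))))
E
```

```text
(no output)
```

View pics/c0.png

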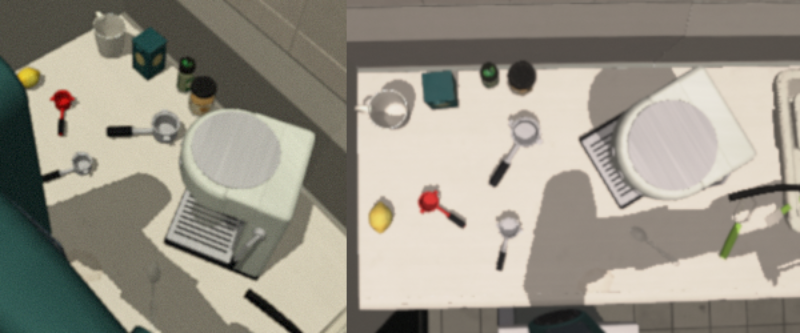

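```bash
cat > fit.py <<'E'
from h import *
from scipy.optimize import minimize
for n in ['top','scene']:
    f=np.load(f'{n}0.npz'); d=f['d']; p=f['p'].astype(int)
    v,u=np.nonzero(d>0); P=pts(n,np.c_[u,v],d[v,u]); C=p[v,u]
    # machine top
    k=(abs(P[:,2]-0.312)<0.008)&(P[:,0]>.35)&(P[:,0]<.75)&(P[:,1]<0)&(P[:,1]>-.35)
    Q=P[k][:,:2]; print(n,'zmed',np.median(P[k][:,2]),len(Q))
    gx,gy=np.meshgrid(np.arange(.38,.72,.002),np.arange(-.36,.02,.002)); G=np.c_[gx.ravel(),gy.ravel()]
    px=proj(n,np.c_[G,np.full(len(G),.312)]).round().astype(int)
    ok=(px[:,0]>=0)&(px[:,0]<640)&(px[:,1]>=0)&(px[:,1]<400)
    im=np.zeros((400,640),bool); im[v[k],u[k]]=1
    o=np.zeros(len(G),bool); o[ok]=im[px[ok,1],px[ok,0]]
    def cost(x):
        c,s=np.cos(x[2]),np.sin(x[2]); D=G-x[:2]; X=D[:,0]*c+D[:,1]*s; Y=-D[:,0]*s+D[:,1]*c
        sd=np.minimum(np.hypot(X,Y)-.095,np.maximum(np.maximum(-X,X-.125),abs(Y)-.095))
        mm=1/(1+np.exp(np.clip(sd/.001,-50,50))); return abs(mm-o).sum()
    best=min((minimize(cost,[Q[:,0].mean(),Q[:,1].mean(),y0],method='Nelder-Mead',options=dict(initial_simplex=[[Q[:,0].mean()+a,Q[:,1].mean()+b,y0+e] for a,b,e in [(0,0,0),(.03,0,0),(0,.03,0),(0,0,.3)]])) for y0 in np.arange(-3,0.2,.4)),key=lambda r:r.fun)
    print('machine',best.x,best.fun,o.sum())
    # portafilter
    reg=(P[:,0]>.44)&(P[:,0]<.65)&(P[:,1]>.03)&(P[:,1]<.19)
    t=P[reg&(P[:,2]>.044)&(P[:,2]<.06)][:,:2]
    r=minimize(lambda c:np.maximum(0,np.hypot(*(t-c).T)-.0345).sum()*20+np.abs(np.median(t,0)-c).sum()*0,t.mean(0),method='Nelder-Mead')
    (mx,my),rad=cv2.minEnclosingCircle(np.float32(t)); print('rim',r.x,mx,my,rad,len(t), np.percentile(t,[2,98],axis=0).mean(0))
    dark=reg&(C.max(1)<70)&(P[:,2]>.015)&(np.hypot(P[:,0]-mx,P[:,1]-my)>.06)
    h=P[dark]; m,K,Rm,tt=cam(n)
    print('handle',h.mean(0),len(h),np.percentile(h,[2,98],axis=0).round(3))
    e,V=np.linalg.eigh(np.cov(h[:,:2].T)); print('axis ang',np.arctan2(*V[::-1,1]),'line from rim',np.arctan2(my-h[:,1].mean(),mx-h[:,0].mean()),'dist',np.hypot(my-h[:,1].mean(),mx-h[:,0].mean()))
E
python3 fit.py; python3 -c "
import bench;print([x for x in dir(bench) if x[0]!='_'])"
```

```text
top zmed 0.31042004141126944 6293
machine [ 0.53226008 -0.15092822 -1.05575275] 1241.8259003237088 8245
rim [0.58765708 0.08921029] 0.5894644856452942 0.0879567340016365 0.04026910290122032 148 [0.58690674 0.08783116]
handle [0.49671981 0.14910373 0.03308354] 102 [[0.473 0.133 0.028]
 [0.52  0.166 0.037]]
axis ang 2.566765736011081 line from rim -0.5828885222106647 dist 0.11108793681642555
scene zmed 0.3109254478172455 5565
machine [ 0.52842282 -0.15523133 -1.05458963] 1014.2008858165673 8479
rim [0.58532771 0.08844855] 0.5847429037094116 0.08958575129508972 0.04197559505701065 143 [0.58535465 0.08867172]
handle [0.49317714 0.14432735 0.03029809] 129 [[0.469 0.127 0.017]
 [0.517 0.162 0.037]]
axis ang 2.5471760319582244 line from rim -0.5388291755168416 dist 0.10668144940424716
['IKError', 'camera_model', 'close_job', 'get_obs', 'nose_length', 'silhouettes', 'snapshot', 'spot_point']
```

```bash
cat >> h.py <<'E'
def toolR(yaw,lean):
    z=np.array([np.sin(lean)*np.cos(yaw),np.sin(lean)*np.sin(yaw),-np.cos(lean)]); y=np.array([-np.sin(yaw),np.cos(yaw),0])
    return R.from_matrix(np.c_[np.cross(y,z),y,z])
GX,GZ=-.098,.027
def tcp(pos,yaw,lean=np.radians(38),back=0.):
    "TCP for portafilter origin pos,yaw"
    T=toolR(yaw,lean); g=np.array(pos)+[GX*np.cos(yaw),GX*np.sin(yaw),GZ]
    return g+T.as_matrix()[:,2]*(.005-back),T
def delta(p,T,p0=None,T0=None):
    o=get_obs()
    p0=o['tool_pos'] if p0 is None else p0; T0=R.from_euler('xyz',o['ee_rot']) if T0 is None else T0
    return (T*T0.inv()).as_rotvec().round(4),(p-p0).round(4)
E
sed -i 's/np.maximum(np.maximum(-X,X-.125)/np.maximum(np.maximum(.051-X,X-.125)/' fit.py; python3 fit.py | grep machine
python3 - <<'E'
from h import *
m,K,Rm,t=cam('wrist'); o=get_obs(); T=R.from_euler('xyz',o['ee_rot']).as_matrix()
print('wristcam in tool',T.T@(-Rm.T@t-o['tool_pos']),'axes',(Rm@T).round(3).tolist(),m['fx'])
p,T=tcp([.587,.0885,0],-.575,back=.1); print(p,T.as_euler('xyz'))
print(delta(p,T)); print('axis rotation mag',np.linalg.norm(delta(p,T)[0]))
E
```

```text
machine [ 0.53344528 -0.15313848 -1.05282715] 1208.9846422524279 8245
machine [ 0.52946577 -0.15524089 -1.06538305] 1009.0187466944824 8479
wristcam in tool [ 0.07284355  0.00058794 -0.1654205 ] axes [[-0.001, 1.0, 0.0], [-0.968, -0.001, -0.252], [-0.252, -0.0, 0.968]] 293.0899745855229
[0.45567661 0.17360353 0.10186102] [-3.14159265  0.66322512  2.56659265]
(array([-0.8168,  0.1182,  2.1775]), array([ 0.2996,  0.701 , -0.1176]))
axis rotation mag 2.328656206914194
```

Call:
move_arm(steps=[0, 0, 0.5, 0.02, 0.06, 0.06, 0.6, 0, 0, 0.7, 0.05, 0.12, 0.12, 0.6, 0, 0, 0.8, 0.09, 0.19, 0.18, 0.6, 0, 0, 0.9, 0.12, 0.26, 0.2, 0.6, 0, 0, 1.0, 0.14, 0.33, 0.2, 0.6, 0, 0, 1.1, 0.16, 0.38, 0.2, 0.6, 0, 0, 1.2, 0.18, 0.43, 0.2, 0.6, -0.27, 0.04, 1.2, 0.2, 0.49, 0.18, 0.6, -0.4, 0.06, 1.3, 0.22, 0.54, 0.14, 0.6, -0.5, 0.08, 1.45, 0.24, 0.59, 0.1, 0.6, -0.55, 0.09, 1.55, 0.26, 0.64, 0.06, 0.6, -0.65, 0.1, 1.7, 0.28, 0.68, 0.02, 0.6])

```text
time: 2.4
tool_pos: [0.3541, -0.0486, 0.3392]
ee_rot: [2.966, 0.432, 1.787]
wrist_force: [0.7, -0.2, 0.0]
width: 0.0563
finger_force: 0.0
```

Call:
move_arm(steps=[0, 0, 0, 0, 0, 0, 0.6])

```text
time: 2.5
tool_pos: [0.3534, -0.041, 0.3336]
ee_rot: [2.978, 0.425, 1.812]
wrist_force: [0.0, -0.1, -0.8]
width: 0.0567
finger_force: 0.0
```

```bash
python3 - <<'E'
from h import *
o=get_obs();print(o['time'],o['tool_pos'],o['ee_rot'],o['joint_positions'],o['width'])
p,T=tcp([.587,.0885,0],-.575,back=.1); print(delta(p,T))
E
```

```text
2.5 [ 0.35337025 -0.04097476  0.33362062] [2.97785975 0.4248074  1.81194746] [ 0.08229253 -0.53168059  1.71300712 -0.38881392  1.70410881 -0.29675903] 0.05666587399758708
(array([-0.2803, -0.0239,  0.6648]), array([ 0.1023,  0.2146, -0.2318]))
```

Call:
move_arm(steps=[-0.28, -0.02, 0.66, 0.06, 0.16, -0.1, 0.6, -0.28, -0.02, 0.66, 0.07, 0.18, -0.12, 0.6, -0.28, -0.02, 0.66, 0.08, 0.21, -0.15, 0.6, -0.28, -0.02, 0.66, 0.1, 0.215, -0.19, 0.6, -0.28, -0.02, 0.66, 0.1, 0.215, -0.21, 0.6, -0.28, -0.02, 0.66, 0.1, 0.215, -0.21, 0.6, -0.28, -0.02, 0.66, 0.1, 0.215, -0.21, 0.6, -0.28, -0.02, 0.66, 0.1, 0.215, -0.21, 0.6])

```text
time: 3.3
tool_pos: [0.4533, 0.1636, 0.1246]
ee_rot: [3.139, 0.665, 2.536]
wrist_force: [1.2, -0.7, 0.2]
width: 0.0562
finger_force: 0.0
```

```bash
cat > pf.py <<'E'
from h import *
import sys
o=get_obs();print(o['time'],o['tool_pos'],o['ee_rot'],o['joint_positions'].round(2),o['width'])
p,d=snapshot('wrist'); cv2.imwrite(f'pics/{sys.argv[1]}.png',p[...,::-1]); np.savez(sys.argv[1]+'.npz',p=p,d=d)
for s in silhouettes('wrist','portafilter')[:3]: print(round(s['score'],2),s['uv'],s['pixels'].sum())
s=silhouettes('wrist','portafilter')[0]
v,u=np.nonzero((d>0)&(d<.6)); P=pts('wrist',np.c_[u,v],d[v,u]); C=p[v,u].astype(int); S=s['pixels'][v,u]
P=P[S];C=C[S]
for lo,hi in [(.045,.06),(.05,.06)]:
    t=P[(P[:,2]>lo)&(P[:,2]<hi)][:,:2]
    if len(t): print('rim',len(t),cv2.minEnclosingCircle(np.float32(t)),np.percentile(t,[1,99],axis=0).round(4).tolist())
h=P[(C.max(1)<70)&(P[:,2]>.02)]; hx=P[(C.max(1)<70)&(P[:,2]>.03)]; print('handle',h.mean(0),len(h),hx.mean(0),len(hx),'zmax',np.percentile(P[:,2],99))
for q in (h,hx):
    e,V=np.linalg.eigh(np.cov(q[:,:2].T)); print('axis',np.arctan2(*V[::-1,1]),np.sqrt(e)*np.sqrt(12))
for n in ['portafilter','rim','grip']:
    for s in spot_point('wrist',n)[:2]: print(n,s['score'],s['uv'],onplane('wrist',[s['uv']],{'portafilter':0,'rim':.052,'grip':.027}[n]))
E
python3 pf.py w1
```

```text
3.3 [0.45330326 0.16359397 0.12458435] [3.13936697 0.66538098 2.53606703] [ 0.64 -0.16  1.95 -0.68  1.2  -0.12] 0.056150435580629356
0.89 [334.0, 223.0] 4443
0.77 [212.1, 82.1] 5854
0.69 [492.3, 16.6] 6876
rim 1286 ((0.5864948034286499, 0.08612214028835297), 0.04052551090717316) [[0.5548, 0.0553], [0.6199, 0.1217]]
rim 840 ((0.5885268449783325, 0.08485539257526398), 0.03960397467017174) [[0.5546, 0.0556], [0.6203, 0.1218]]
handle [0.49151095 0.15373232 0.03770274] 1096 [0.49236939 0.15321385 0.03829461] 1046 zmax 0.058222718824482884
axis 2.5541499445122895 [0.02086863 0.06086303]
axis 2.5502828982124037 [0.02032447 0.06013431]
portafilter 0.82 [228.1, 69.4] [[0.37934318 0.12900167 0.        ]]
portafilter 0.7 [332.3, 217.8] [[0.5983765  0.08118803 0.        ]]
rim 0.95 [519.7, 24.4] [[0.43545159 0.30442946 0.052     ]]
rim 0.76 [336.1, 254.8] [[0.60359131 0.08166394 0.052     ]]
grip 0.97 [371.2, 6.0] [[0.39297574 0.2415131  0.027     ]]
grip 0.61 [337.3, 167.9] [[0.49594886 0.15301122 0.027     ]]
```

View pics/w1.png

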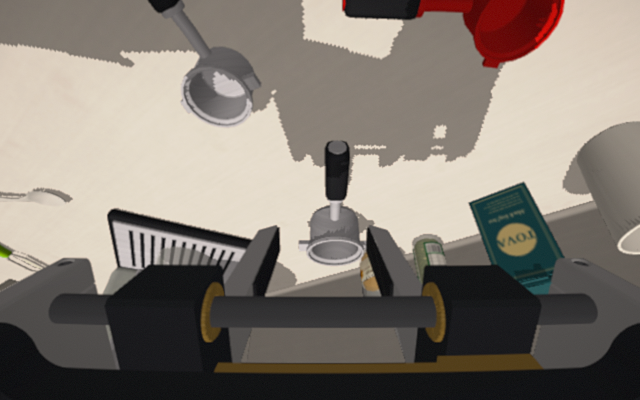

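```bash
python3 - <<'E'
from h import *
for b in (.05,0):
    p,T=tcp([.586,.0885,0],-.587,back=b); print(delta(p,T),p)
E
```

```text
(array([-0.0063,  0.012 ,  0.0172]), array([ 0.0268, -0.0062, -0.0677])) [0.48133745 0.15812356 0.06246048]
(array([-0.0063,  0.012 ,  0.0172]), array([ 0.0524, -0.0233, -0.1071])) [0.50696763 0.14107387 0.02305995]
```

Call:
move_arm(steps=[-0.006, 0.012, 0.017, 0.014, -0.003, -0.035, 0.5, -0.006, 0.012, 0.017, 0.027, -0.006, -0.068, 0.5, -0.006, 0.012, 0.017, 0.033, -0.01, -0.077, 0.5, -0.006, 0.012, 0.017, 0.039, -0.0145, -0.087, 0.5, -0.006, 0.012, 0.017, 0.046, -0.019, -0.097, 0.5, -0.006, 0.012, 0.017, 0.052, -0.023, -0.107, 0.5, -0.006, 0.012, 0.017, 0.052, -0.023, -0.107, 0.5])

```text
time: 4.3
tool_pos: [0.5058, 0.1409, 0.0201]
ee_rot: [-3.136, 0.661, 2.558]
wrist_force: [0.1, -0.2, -0.6]
width: 0.0469
finger_force: 0.0
```

Call:
move_arm(steps=[0, 0, 0, 0, 0, 0, 0.2, 0, 0, 0, 0, 0, 0.0, 0, 0, 0, 0, 0, 0, 0, 0, 0, 0, 0, 0, 0, 0, 0, 0, 0, 0, 0, 0, 0, 0, 0, 0, 0, 0, 0, 0, 0])

```text
time: 4.9
tool_pos: [0.506, 0.1422, 0.0214]
ee_rot: [-3.139, 0.662, 2.558]
wrist_force: [-2.6, 1.2, 2.5]
width: 0.0219
finger_force: 30.0
```

```bash
python3 - <<'E'
from h import *
o=get_obs();print(o)
E
```

```text
{'time': 4.9, 'joint_positions': array([ 0.5213501 ,  0.03577387,  2.0006009 , -0.7575691 ,  0.92897788,
       -0.05105007]), 'qvel': array([-0.00016132,  0.00080726, -0.00042397,  0.00089719, -0.00061384,
       -0.0012318 ]), 'joint_torque': array([-1.11288473e+00, -2.53402698e+01, -2.43396127e+01, -2.02328995e+00,
       -2.18723965e-02, -1.42294663e-02]), 'tool_pos': array([0.5059777 , 0.14220487, 0.02142733]), 'ee_rot': array([-3.13862529,  0.66200449,  2.55839277]), 'wrist_force': array([-2.56332282,  1.23697491,  2.49155255]), 'wrist_torque': array([0.23295743, 0.01747744, 0.03361485]), 'finger_force': 30.000555217266083, 'width': 0.021884408141221987}
```

```bash
python3 - <<'E'
from h import *
H=np.array([.5315,-.154]); y=-1.058-.873; h=-np.array([np.cos(y),np.sin(y)])
o=get_obs(); T0=R.from_euler('xyz',o['ee_rot'])
# object in tool
rel=T0.inv().apply(np.array([.586,.0885,0])-o['tool_pos']); relR=T0.inv()*R.from_euler('z',-.583)
np.savez('rel.npz',rel=rel,relR=relR.as_quat())
for dist,z in ((.16,.13),(0,.13)):
    Tn=R.from_euler('z',y)*relR.inv(); q=np.r_[H+h*dist,z]-Tn.apply(rel); print(q,delta(q,Tn))
E
```

```text
[0.6225903  0.08564293 0.15142733] (array([ 0.   , -0.   , -1.348]), array([ 0.1166, -0.0566,  0.13  ]))
[ 0.56619592 -0.06408908  0.15142733] (array([ 0.   , -0.   , -1.348]), array([ 0.0602, -0.2063,  0.13  ]))
```

Call:
move_arm(steps=[0, 0, 0, 0, 0, 0.003, 0, 0, 0, 0, 0, 0, 0.008, 0, 0, 0, 0, 0, 0, 0.016, 0, 0, 0, 0, 0, 0, 0.026, 0, 0, 0, 0, 0, 0, 0.036, 0, 0, 0, 0, 0, 0, 0.046, 0, 0, 0, 0, 0, 0, 0.056, 0, 0, 0, 0, 0, 0, 0.066, 0, 0, 0, 0, 0, 0, 0.074, 0, 0, 0, 0, 0, 0, 0.08, 0, 0, 0, 0, 0, 0, 0.08, 0, 0, 0, 0, 0, 0, 0.08, 0])

```text
time: 6.1
tool_pos: [0.5056, 0.1417, 0.1007]
ee_rot: [-3.137, 0.661, 2.559]
wrist_force: [0.7, 0.8, -2.7]
width: 0.0216
finger_force: 30.0
```

```bash
cat > w.py <<'E'
from h import *
import sys
o=get_obs();print(o['time'],o['tool_pos'],o['ee_rot'],o['wrist_force'],o['wrist_torque'],o['width'],o['finger_force'],o['joint_positions'].round(2))
p,d=snapshot('wrist'); cv2.imwrite(f'pics/{sys.argv[1]}.png',p[...,::-1]); np.savez(sys.argv[1]+'.npz',p=p,d=d)
E
python3 w.py w2
```

```text
6.1 [0.50560728 0.14171455 0.10074229] [-3.13712612  0.66127322  2.55867602] [ 0.70718674  0.84393547 -2.71754476] [0.42712317 0.49187397 0.01048645] 0.02163364910717265 29.99930888414383 [ 0.52 -0.08  1.93 -0.68  1.07 -0.2 ]
```

View pics/w2.png

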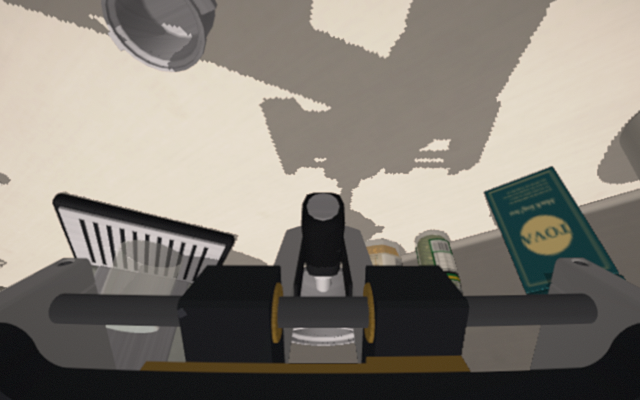

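```bash
cat > tilt.py <<'E'
from h import *
import sys
# object axis from depth of rim ring / handle top, using scene and top cameras
r=np.load('rel.npz'); o=get_obs(); T=R.from_euler('xyz',o['ee_rot']); pos=o['tool_pos']+T.apply(r['rel']); Ro=T*R.from_quat(r['relR'])
print('nominal',pos,Ro.as_euler('zyx'))
for n in ['top','scene','wrist']:
    p,d=snapshot(n)
    if n!='wrist': cv2.imwrite(f'pics/{sys.argv[1]}{n}.png',p[...,::-1])
    v,u=np.nonzero((d>0)&(d<1.6)); P=pts(n,np.c_[u,v],d[v,u]); L=Ro.inv().apply(P-pos)
    k=(abs(L[:,1])<.045)&(L[:,0]<.05)&(L[:,0]>-.16)&(L[:,2]>-.02)&(L[:,2]<.08); L=L[k]
    for a,b in ((-.15,-.125),(-.125,-.1),(-.075,-.05),(-.045,-.02),(-.02,0),(0,.02),(.02,.045)):
        s=L[(L[:,0]>a)&(L[:,0]<b)]
        if len(s)>5: print(n,(a,b),len(s),'z90',np.percentile(s[:,2],[50,90,97]).round(4),'y',np.percentile(s[:,1],[5,95]).round(3))
    c=L[(L[:,2]>.035)&(L[:,0]>-.05)]
    if len(c)>10:print(n,'rim xy',cv2.minEnclosingCircle(np.float32(c[:,:2])),np.percentile(c,[2,98],axis=0).round(3).tolist())
E
python3 tilt.py t1
```

```text
nominal [0.58536995 0.08782938 0.07881124] [-0.58359569  0.00190646 -0.00099572]
top (-0.15, -0.125) 29 z90 [0.0336 0.0666 0.0723] y [-0.009  0.012]
top (-0.125, -0.1) 153 z90 [0.0433 0.0663 0.072 ] y [-0.021  0.021]
top (-0.075, -0.05) 42 z90 [0.0256 0.0305 0.0319] y [-0.006  0.005]
top (-0.045, -0.02) 66 z90 [0.0461 0.051  0.0518] y [-0.018  0.018]
top (-0.02, 0) 165 z90 [0.0044 0.0498 0.052 ] y [-0.032  0.032]
top (0, 0.02) 199 z90 [0.0048 0.0479 0.0516] y [-0.033  0.033]
top (0.02, 0.045) 107 z90 [0.0427 0.0511 0.0534] y [-0.02  0.02]
top rim xy ((0.0010307470802217722, 0.00021557509899139404), 0.043169017881155014) [[-0.03, -0.041, 0.04], [0.032, 0.041, 0.054]]
scene (-0.15, -0.125) 29 z90 [0.0654 0.0785 0.0793] y [-0.024  0.017]
scene (-0.125, -0.1) 155 z90 [0.0471 0.0652 0.0696] y [-0.023  0.021]
scene (-0.075, -0.05) 34 z90 [0.0235 0.0284 0.0293] y [-0.006  0.003]
scene (-0.045, -0.02) 90 z90 [0.0333 0.0509 0.052 ] y [-0.022  0.02 ]
scene (-0.02, 0) 170 z90 [0.027  0.0505 0.053 ] y [-0.033  0.03 ]
scene (0, 0.02) 165 z90 [0.0243 0.0505 0.0525] y [-0.033  0.03 ]
scene (0.02, 0.045) 78 z90 [0.043  0.0513 0.0524] y [-0.021  0.02 ]
scene rim xy ((-0.005328461527824402, 0.00016141124069690704), 0.042189013212919235) [[-0.032, -0.04, 0.036], [0.031, 0.035, 0.054]]
wrist (-0.15, -0.125) 3444 z90 [0.0335 0.0624 0.067 ] y [-0.016  0.017]
wrist (-0.125, -0.1) 2403 z90 [0.0336 0.0426 0.0516] y [-0.021  0.021]
wrist (-0.075, -0.05) 50 z90 [0.0313 0.0323 0.0327] y [-0.004  0.005]
wrist (-0.045, -0.02) 871 z90 [0.0221 0.0271 0.0513] y [-0.016  0.016]
wrist (0, 0.02) 152 z90 [0.046  0.0506 0.0518] y [-0.027  0.026]
wrist (0.02, 0.045) 867 z90 [0.0465 0.0511 0.0518] y [-0.021  0.02 ]
wrist rim xy ((0.0005576107068918645, 0.0001263426529476419), 0.034115806221961975) [[-0.025, -0.026, 0.038], [0.032, 0.025, 0.052]]
```

Call:
move_arm(steps=[0, 0, -0.13, 0.011, -0.0056, 0.01, 0, 0, 0, -0.27, 0.023, -0.011, 0.02, 0, 0, 0, -0.4, 0.035, -0.017, 0.03, 0, 0, 0, -0.53, 0.046, -0.022, 0.04, 0, 0, 0, -0.66, 0.058, -0.028, 0.05, 0, 0, 0, -0.79, 0.069, -0.033, 0.051, 0, 0, 0, -0.92, 0.08, -0.038, 0.051, 0, 0, 0, -1.05, 0.091, -0.044, 0.051, 0, 0, 0, -1.18, 0.103, -0.05, 0.051, 0, 0, 0, -1.3, 0.113, -0.055, 0.051, 0, 0, 0, -1.347, 0.117, -0.056, 0.051, 0, 0, 0, -1.347, 0.117, -0.056, 0.051, 0])

```text
time: 7.5
tool_pos: [0.6244, 0.0847, 0.1502]
ee_rot: [-3.137, 0.662, 1.21]
wrist_force: [0.4, 0.3, -3.7]
width: 0.0218
finger_force: 30.0
```

```bash
python3 w.py w3; python3 - <<'E'
from h import *
for n in ['head','collar','gap','ramp','seal_mid','machine','rim']:
    for s in spot_point('wrist',n)[:2]: print(n,s['score'],s['uv'])
for z in (.205,.235): print(proj('wrist',[.531,-.154,z]))
E
```

```text
7.5 [0.62442947 0.08466985 0.15024475] [-3.13741836  0.66195399  1.21037844] [ 0.38712742  0.31091681 -3.74254899] [ 0.704244   -0.33725931 -0.00330644] 0.021799497250782594 29.99841570854187 [ 0.3   0.59  0.99 -0.54  1.95  0.56]
rim 0.89 [74.2, 164.9]
rim 0.61 [322.6, 335.6]
[[321.99082079 386.52139119]]
[[321.87924782 416.25420598]]
```

View pics/w3.png

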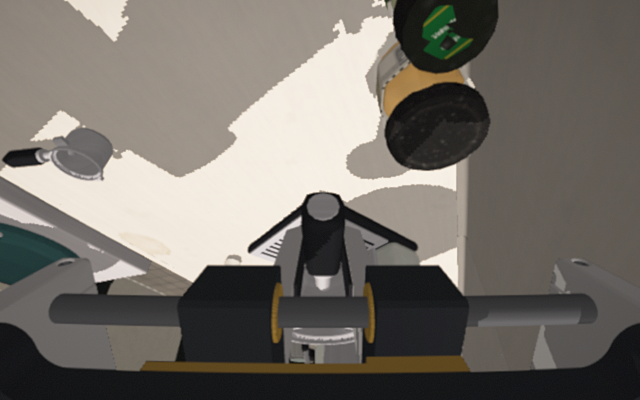

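```bash
python3 - <<'E'
from h import *
from scipy.optimize import least_squares
H=np.array([.531,-.154]); yw=-1.058
ims=[]
for n in ['top','scene']:
    f=np.load(f'{n}0.npz'); d=f['d']; p=f['p'][...,::-1].copy()
    v,u=np.nonzero(d>0); P=pts(n,np.c_[u,v],d[v,u])
    M=R.from_euler('z',yw).as_matrix(); L=(P-np.r_[H,0])@M
    for lo,hi in ((.245,.27),(.27,.29),(.29,.303),(.303,.32)):
        k=(L[:,2]>lo)&(L[:,2]<hi)&(L[:,0]<.02)&(abs(np.hypot(L[:,0],L[:,1])-.095)<.015)
        if lo>.3: k&=np.hypot(L[:,0],L[:,1])>.09
        s=L[k]
        if len(s)>15:
            r=least_squares(lambda c:np.hypot(*(s[:,:2]-c[:2]).T)-.095,[0,0],loss='soft_l1',f_scale=.001); r3=least_squares(lambda c:np.hypot(*(s[:,:2]-c[:2]).T)-c[2],[0,0,.095],loss='soft_l1',f_scale=.001)
            print(n,lo,len(s),'local',r.x.round(4),'free',r3.x.round(4),'ang',np.percentile(np.degrees(np.arctan2(s[:,1],-s[:,0])),[5,95]).round())
    # tray rails / tower faces
    k=(L[:,2]>.1)&(L[:,2]<.3)&(L[:,0]>.06)&(L[:,0]<.12)&(abs(abs(L[:,1])-.095)<.012)
    for sg in (1,-1):
        s=L[k&(sg*L[:,1]>0)]
        if len(s)>20: print(n,'side',sg,len(s),np.polyfit(s[:,0],s[:,1],1),np.median(s[:,1]))
    def draw(X,col):
        q=proj(n,np.asarray(X)@M.T+np.r_[H,0]); cv2.polylines(p4,[np.int32(q*64)],True,col,1,cv2.LINE_AA,4)
    sc=4; a,b,w,h=(360,110,160,150) if n=='top' else (320,180,160,150)
    p4=cv2.resize(p[b:b+h,a:a+w],None,fx=2.5,fy=2.5,interpolation=cv2.INTER_CUBIC)
    def draw(X,col):
        q=(proj(n,np.asarray(X)@M.T+np.r_[H,0])-[a,b]+.5)*2.5-.5; cv2.polylines(p4,[np.int32(q*16)],True,col,1,cv2.LINE_AA,4)
    t=np.linspace(0,2*np.pi,73); c=np.c_[.095*np.cos(t),.095*np.sin(t),0*t+.312]; draw(c,(0,0,255)); draw(c-[0,0,.077],(255,0,255))
    draw([[.051,.095,.312],[.125,.095,.312],[.125,-.095,.312],[.051,-.095,.312]],(0,160,0))
    draw([[-.095,.095,.02],[.125,.095,.02],[.125,-.095,.02],[-.095,-.095,.02]],(255,0,0))
    ims.append(p4)
cv2.imwrite('pics/ov.png',np.hstack(ims))
E
```

```text
top 0.245 107 local [0.0003 0.0018] free [0.0015 0.0014 0.0961] ang [-37.  72.]
top 0.27 141 local [-0.0004  0.0011] free [0.0011 0.0006 0.0964] ang [-29.  60.]
top 0.29 394 local [0.0031 0.0021] free [-0.0004  0.0022  0.0921] ang [-84.  84.]
top 0.303 68 local [ 0.0038 -0.0024] free [0.0012 0.0002 0.0917] ang [-13. 100.]
scene 0.245 193 local [-0.001   0.0026] free [-0.0009  0.0029  0.0954] ang [-99. -35.]
scene 0.27 183 local [-0.0022  0.003 ] free [-0.0011  0.0049  0.097 ] ang [-99. -22.]
scene 0.29 273 local [0.0009 0.0039] free [-0.0018  0.0012  0.0917] ang [-97.  14.]
scene 0.303 56 local [ 0.0043 -0.0002] free [0.0003 0.0003 0.0913] ang [-100.   99.]
scene side -1 874 [ 0.03548697 -0.09557184] -0.09195456225297938
```

View pics/ov.png

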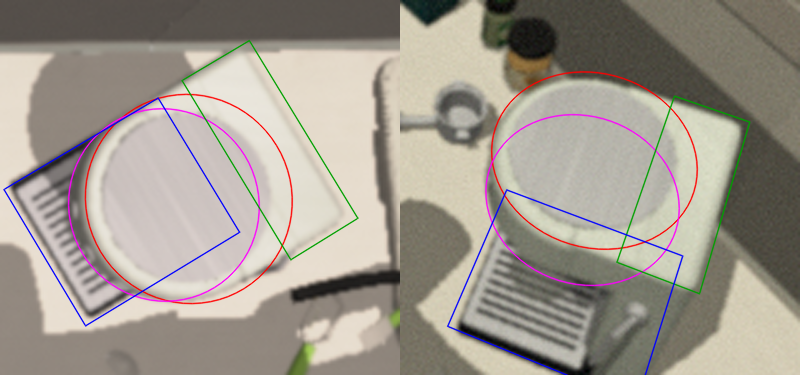

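```bash
cat > go.py <<'E'
from h import *
import sys
H=np.array([.532,-.1528])
def obj(o=None):
    r=np.load('rel.npz'); o=o or get_obs(); T=R.from_euler('xyz',o['ee_rot']); return o['tool_pos']+T.apply(r['rel']),T*R.from_quat(r['relR'])
def target(xy,z,yaw):
    r=np.load('rel.npz'); Tn=R.from_euler('z',yaw)*R.from_quat(r['relR']).inv(); q=np.r_[xy,z]-Tn.apply(r['rel']); return delta(q,Tn)
if __name__=='__main__':
    o=get_obs(); a,b=obj(o); print(o['time'],'obj',a.round(4),'zyx',b.as_euler('zyx').round(4),'off',(a[:2]-H).round(4),'F',o['wrist_force'].round(2),'M',o['wrist_torque'].round(3),'fw',o['width'],o['joint_positions'].round(2))
    for z in map(float,sys.argv[1:]): print(z,target(H,z,-1.925))
E
python3 go.py .13 .15 .17
```

```text
7.9 obj [ 0.5879 -0.0036  0.1309] zyx [-1.9291e+00  3.0000e-04  9.0000e-04] off [0.0559 0.1492] F [-0.47  0.92 -2.15] M [ 0.715 -0.32  -0.011] fw 0.021983447497967466 [ 0.31  0.59  1.   -0.54  1.95  0.56]
0.13 (array([-0.0009, -0.0003,  0.0041]), array([-0.0563, -0.149 , -0.001 ]))
0.15 (array([-0.0009, -0.0003,  0.0041]), array([-0.0563, -0.149 ,  0.019 ]))
0.17 (array([-0.0009, -0.0003,  0.0041]), array([-0.0563, -0.149 ,  0.039 ]))
```

Call:
move_arm(steps=[0, 0, 0.004, -0.003, -0.008, 0, 0, 0, 0, 0.004, -0.008, -0.022, 0, 0, 0, 0, 0.004, -0.015, -0.04, 0, 0, 0, 0, 0.004, -0.022, -0.058, 0, 0, 0, 0, 0.004, -0.029, -0.076, 0, 0, 0, 0, 0.004, -0.036, -0.094, 0, 0, 0, 0, 0.004, -0.042, -0.112, 0, 0, 0, 0, 0.004, -0.049, -0.13, 0, 0, 0, 0, 0.004, -0.0545, -0.144, 0, 0, 0, 0, 0.004, -0.056, -0.149, 0, 0, 0, 0, 0.004, -0.056, -0.149, 0, 0, 0, 0, 0.004, -0.056, -0.149, 0, 0])

```text
time: 9.1
tool_pos: [0.567, -0.0628, 0.152]
ee_rot: [-3.138, 0.661, 1.216]
wrist_force: [-0.2, 0.5, -2.9]
width: 0.0218
finger_force: 30.0
```

```bash
python3 go.py .15 .17; python3 w.py w4
```

```text
9.1 obj [ 0.5327 -0.1529  0.1304] zyx [-1.9261e+00  5.0000e-04  1.2000e-03] off [ 0.0007 -0.0001] F [-0.2   0.45 -2.92] M [ 0.729 -0.364  0.049] fw 0.021804814638830945 [ 0.11  0.37  1.3  -0.59  1.77  0.44]
0.15 (array([-0.0012, -0.0005,  0.0011]), array([-0.0008,  0.0001,  0.0195]))
0.17 (array([-0.0012, -0.0005,  0.0011]), array([-0.0008,  0.0001,  0.0395]))
9.1 [ 0.56695878 -0.06279825  0.15196472] [-3.1375403   0.66101175  1.2159938 ] [-0.19885266  0.45321644 -2.92187762] [ 0.72884118 -0.36379558  0.04867802] 0.021804814638830945 29.997904300689697 [ 0.11  0.37  1.3  -0.59  1.77  0.44]
```

View pics/w4.png

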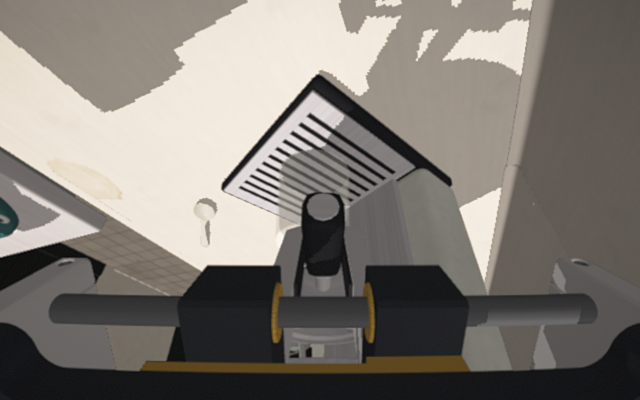

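```bash
python3 - <<'E'
from h import *
M=R.from_euler('z',-1.058).as_matrix()
f=np.load('w4.npz'); d=f['d']
uv=np.array([[320,77],[224,187],[448,182],[270,131],[385,130]]); 
W=onplane('wrist',uv,.02); print(W.round(4)); print(((W-[.532,-.1528,0])@M).round(4))
u=uv.astype(int); P=pts('wrist',uv,d[u[:,1],u[:,0]]); print(P.round(4))
# line fits on dark->white border
E
```

```text
[[ 0.5769 -0.0293  0.02  ]
 [ 0.4239 -0.1174  0.02  ]
 [ 0.6681 -0.1981  0.02  ]
 [ 0.5136 -0.0635  0.02  ]
 [ 0.6149 -0.0998  0.02  ]]
[[-0.0856  0.0997  0.02  ]
 [-0.0839 -0.0768  0.02  ]
 [ 0.1062  0.0963  0.02  ]
 [-0.0868  0.0278  0.02  ]
 [-0.0055  0.0983  0.02  ]]
[[ 0.5745 -0.0353  0.0087]
 [ 0.4178 -0.1235  0.0134]
 [ 0.6693 -0.206   0.014 ]
 [ 0.51   -0.0686  0.0127]
 [ 0.6147 -0.1059  0.0128]]
```

Call:
move_arm(steps=[0, 0, 0.001, -0.001, 0, 0.005, 0, 0, 0, 0.001, -0.001, 0, 0.01, 0, 0, 0, 0.001, -0.001, 0, 0.015, 0, 0, 0, 0.001, -0.001, 0, 0.019, 0, 0, 0, 0.001, -0.001, 0, 0.022, 0, 0, 0, 0.001, -0.001, 0, 0.025, 0, 0, 0, 0.001, -0.001, 0, 0.025, 0])

```text
time: 9.85
tool_pos: [0.566, -0.0632, 0.1775]
ee_rot: [-3.139, 0.661, 1.216]
wrist_force: [-0.4, 0.8, -2.1]
width: 0.0219
finger_force: 30.0
```

```bash
python3 go.py .16
```

```text
9.85 obj [ 0.5318 -0.1533  0.156 ] zyx [-1.9255e+00 -2.0000e-04  7.0000e-04] off [-0.0002 -0.0005] F [-0.37  0.83 -2.11] M [ 0.693 -0.352  0.037] fw 0.0219232550520953 [ 0.11  0.36  1.27 -0.6   1.81  0.42]
0.16 (array([-0.0007,  0.0002,  0.0005]), array([0.0002, 0.0006, 0.0039]))
```

Call:
move_arm(steps=[0, 0, 0, 0, 0.0005, 0.002, 0, 0, 0, 0, 0, 0.0005, 0.004, 0, 0, 0, 0, 0, 0.0005, 0.0055, 0, 0, 0, 0, 0, 0.0005, 0.007, 0, 0, 0, 0, 0, 0.0005, 0.007, 0])

```text
time: 10.35
tool_pos: [0.5659, -0.0627, 0.1842]
ee_rot: [-3.138, 0.662, 1.216]
wrist_force: [0.7, 0.6, -1.8]
width: 0.0216
finger_force: 30.0
```

Call:
move_arm(steps=[0, 0, 0, 0, 0, 0.0015, 0, 0, 0, 0, 0, 0, 0.003, 0, 0, 0, 0, 0, 0, 0.0045, 0, 0, 0, 0, 0, 0, 0.006, 0, 0, 0, 0, 0, 0, 0.006, 0])

```text
time: 10.85
tool_pos: [0.5659, -0.0627, 0.1903]
ee_rot: [-3.138, 0.661, 1.216]
wrist_force: [-0.2, -0.0, -3.7]
width: 0.0215
finger_force: 30.0
```

```bash
python3 go.py .173
```

```text
10.85 obj [ 0.5317 -0.1528  0.1688] zyx [-1.9255e+00  1.0000e-04  6.0000e-04] off [-0.0003 -0.    ] F [-0.24 -0.   -3.66] M [ 0.707 -0.367  0.008] fw 0.021547228442798792 [ 0.12  0.35  1.26 -0.6   1.83  0.4 ]
0.173 (array([-0.0006, -0.0001,  0.0005]), array([0.0002, 0.0001, 0.0041]))
```

Call:
move_arm(steps=[0, 0, 0, 0, 0, 0.0015, 0, 0, 0, 0, 0, 0, 0.003, 0, 0, 0, 0, 0, 0, 0.004, 0, 0, 0, 0, 0, 0, 0.0045, 0, 0, 0, 0, 0, 0, 0.0045, 0])

```text
time: 11.35
tool_pos: [0.5658, -0.0627, 0.1946]
ee_rot: [-3.138, 0.662, 1.217]
wrist_force: [-0.2, 0.1, -2.6]
width: 0.0221
finger_force: 30.0
```

```bash
python3 go.py .174
```

```text
11.35 obj [ 0.5316 -0.1528  0.1731] zyx [-1.9255e+00  6.0000e-04  7.0000e-04] off [-0.0004 -0.    ] F [-0.15  0.1  -2.57] M [ 0.692 -0.365  0.008] fw 0.02209550732690682 [ 0.12  0.35  1.25 -0.6   1.83  0.4 ]
0.174 (array([-0.0007, -0.0006,  0.0005]), array([0.0003, 0.    , 0.0009]))
```

Call:
move_arm(steps=[0, 0, 0, 0, 0, 0.0005, 0, 0, 0, 0, 0, 0, 0.001, 0, 0, 0, 0, 0, 0, 0.0013, 0, 0, 0, 0, 0, 0, 0.0013, 0])

```text
time: 11.75
tool_pos: [0.5658, -0.0627, 0.1958]
ee_rot: [-3.137, 0.662, 1.217]
wrist_force: [0.1, -0.6, -3.3]
width: 0.0219
finger_force: 30.0
```

```bash
python3 go.py; cat > swing.py <<'E'
from go import *
# rows: swing by dphi deg in steps about H, z rise (m); from measured pose, yaw list
import sys
o=get_obs(); a,b=obj(o); y0=b.as_euler('zyx')[0]
st,n,rise=float(sys.argv[1]),int(sys.argv[2]),float(sys.argv[3]) # deg per row, rows, mm per deg
C=a[:2] if len(sys.argv)<5 else H
for i in range(1,n+1):
    f=np.radians(st*i); r=o['tool_pos'][:2]-C; q=R.from_euler('z',f).apply(np.r_[r,0])[:2]-r
    print([0,0,round(f,4),round(q[0],4),round(q[1],4),round(rise*st*i/1000,4),0],end=', ')
print()
E
python3 swing.py 2 10 0
```

```text
11.75 obj [ 0.5316 -0.1528  0.1743] zyx [-1.9254e+00  7.0000e-04  7.0000e-04] off [-0.0004  0.    ] F [ 0.06 -0.58 -3.27] M [ 0.672 -0.296 -0.01 ] fw 0.021908331526143437 [ 0.12  0.35  1.25 -0.6   1.83  0.4 ]
[0, 0, np.float64(0.0349), np.float64(-0.0032), np.float64(0.0011), 0.0, 0], [0, 0, np.float64(0.0698), np.float64(-0.0064), np.float64(0.0022), 0.0, 0], [0, 0, np.float64(0.1047), np.float64(-0.0096), np.float64(0.0031), 0.0, 0], [0, 0, np.float64(0.1396), np.float64(-0.0129), np.float64(0.0039), 0.0, 0], [0, 0, np.float64(0.1745), np.float64(-0.0162), np.float64(0.0046), 0.0, 0], [0, 0, np.float64(0.2094), np.float64(-0.0195), np.float64(0.0051), 0.0, 0], [0, 0, np.float64(0.2443), np.float64(-0.0228), np.float64(0.0056), 0.0, 0], [0, 0, np.float64(0.2793), np.float64(-0.0262), np.float64(0.0059), 0.0, 0], [0, 0, np.float64(0.3142), np.float64(-0.0295), np.float64(0.0062), 0.0, 0], [0, 0, np.float64(0.3491), np.float64(-0.0329), np.float64(0.0063), 0.0, 0],
```

Call:
move_arm(steps=[0, 0, 0.035, -0.0032, 0.0011, 0, 0, 0, 0, 0.07, -0.0064, 0.0022, 0, 0, 0, 0, 0.105, -0.0096, 0.0031, 0, 0, 0, 0, 0.14, -0.0129, 0.0039, 0, 0, 0, 0, 0.175, -0.0162, 0.0046, 0, 0, 0, 0, 0.209, -0.0195, 0.0051, 0, 0, 0, 0, 0.209, -0.0195, 0.0051, 0, 0])

```text
time: 12.45
tool_pos: [0.5454, -0.0573, 0.1961]
ee_rot: [-3.138, 0.662, 1.427]
wrist_force: [-0.3, -0.7, -2.6]
width: 0.0219
finger_force: 30.0
```

```bash
sed -i 's/print(\[0,0,round(f,4),round(q\[0\],4),round(q\[1\],4),round(rise\*st\*i\/1000,4),0\],end/print(*[0,0,round(f,3),round(float(q[0]),4),round(float(q[1]),4),round(rise*st*i\/1000,4),0],sep=", ",end/' swing.py; python3 go.py; python3 swing.py 1.5 10 0.1
```

```text
12.45 obj [ 0.5308 -0.1526  0.1746] zyx [-1.7148e+00  7.0000e-04  6.0000e-04] off [-0.0012  0.0002] F [-0.34 -0.73 -2.56] M [ 0.728 -0.193 -0.003] fw 0.021896100437083087 [ 0.15  0.22  1.41 -0.63  1.71  0.27]
0, 0, 0.026, -0.0025, 0.0004, 0.0002, 0, 0, 0, 0.052, -0.005, 0.0006, 0.0003, 0, 0, 0, 0.079, -0.0075, 0.0009, 0.0005, 0, 0, 0, 0.105, -0.01, 0.001, 0.0006, 0, 0, 0, 0.131, -0.0126, 0.0011, 0.0008, 0, 0, 0, 0.157, -0.0151, 0.0011, 0.0009, 0, 0, 0, 0.183, -0.0176, 0.0011, 0.0011, 0, 0, 0, 0.209, -0.0201, 0.001, 0.0012, 0, 0, 0, 0.236, -0.0226, 0.0008, 0.0014, 0, 0, 0, 0.262, -0.0252, 0.0005, 0.0015, 0,
```

Call:
move_arm(steps=[0, 0, 0.026, -0.002, 0.0004, 0, 0, 0, 0, 0.052, -0.0042, 0.0006, 0, 0, 0, 0, 0.079, -0.0065, 0.0009, 0, 0, 0, 0, 0.105, -0.009, 0.001, 0, 0, 0, 0, 0.131, -0.0116, 0.0011, 0, 0, 0, 0, 0.157, -0.0141, 0.0011, 0, 0, 0, 0, 0.183, -0.0166, 0.0011, 0, 0, 0, 0, 0.209, -0.0191, 0.001, 0.0002, 0, 0, 0, 0.209, -0.0191, 0.001, 0.0002, 0])

```text
time: 13.35
tool_pos: [0.5267, -0.0567, 0.1963]
ee_rot: [-3.138, 0.662, 1.635]
wrist_force: [0.5, -0.1, -1.5]
width: 0.0215
finger_force: 30.0
```

```bash
python3 go.py; python3 swing.py 1.5 10 0.108
```

```text
13.35 obj [ 0.5321 -0.1529  0.1748] zyx [-1.5064e+00  5.0000e-04  2.0000e-04] off [ 0.0001 -0.0001] F [ 0.49 -0.09 -1.53] M [ 0.57   0.036 -0.047] fw 0.021452055360120768 [ 0.18  0.09  1.55 -0.66  1.58  0.14]
0, 0, 0.026, -0.0025, -0.0002, 0.0002, 0, 0, 0, 0.052, -0.005, -0.0004, 0.0003, 0, 0, 0, 0.079, -0.0075, -0.0007, 0.0005, 0, 0, 0, 0.105, -0.01, -0.0011, 0.0006, 0, 0, 0, 0.131, -0.0125, -0.0015, 0.0008, 0, 0, 0, 0.157, -0.015, -0.002, 0.001, 0, 0, 0, 0.183, -0.0174, -0.0026, 0.0011, 0, 0, 0, 0.209, -0.0199, -0.0032, 0.0013, 0, 0, 0, 0.236, -0.0223, -0.0039, 0.0015, 0, 0, 0, 0.262, -0.0247, -0.0047, 0.0016, 0,
```

Call:
move_arm(steps=[0, 0, 0.026, -0.0025, -0.0002, 0, 0, 0, 0, 0.052, -0.005, -0.0004, 0, 0, 0, 0, 0.079, -0.0075, -0.0007, 0.0001, 0, 0, 0, 0.105, -0.01, -0.0011, 0.0003, 0, 0, 0, 0.105, -0.01, -0.0011, 0.0003, 0])

```text
time: 13.85
tool_pos: [0.5168, -0.0579, 0.1966]
ee_rot: [-3.138, 0.662, 1.74]
wrist_force: [-0.2, -0.3, 0.2]
width: 0.022
finger_force: 30.0
```

```bash
sed -i "s/    for z in map/    r=o['tool_pos'][:2]-H; F=o['wrist_force']; print('deg',np.degrees(b.as_euler('zyx')[0]+1.925).round(2),'rxF',(r[0]*F[1]-r[1]*F[0]).round(3),'tau',(r[0]*F[1]-r[1]*F[0]+o['wrist_torque'][2]).round(3))\n    for z in map/" go.py; python3 go.py; python3 swing.py 1.5 5 0.108
```

```text
13.85 obj [ 0.5323 -0.153   0.1752] zyx [-1.4011e+00  1.0000e-04 -1.0000e-04] off [ 0.0003 -0.0002] F [-0.22 -0.25  0.19] M [ 0.363  0.005 -0.022] fw 0.022025659325220607 [ 0.18  0.02  1.62 -0.66  1.52  0.06]
deg 30.02 rxF 0.025 tau 0.002
0, 0, 0.026, -0.0025, -0.0004, 0.0002, 0, 0, 0, 0.052, -0.005, -0.0009, 0.0003, 0, 0, 0, 0.079, -0.0074, -0.0015, 0.0005, 0, 0, 0, 0.105, -0.0099, -0.0021, 0.0006, 0, 0, 0, 0.131, -0.0123, -0.0028, 0.0008, 0,
```

Call:
move_arm(steps=[0, 0, 0.026, -0.0025, -0.0004, 0.0003, 0, 0, 0, 0.052, -0.005, -0.0009, 0.0005, 0, 0, 0, 0.079, -0.0074, -0.0015, 0.0007, 0, 0, 0, 0.079, -0.0074, -0.0015, 0.0007, 0])

```text
time: 14.25
tool_pos: [0.5094, -0.0594, 0.1971]
ee_rot: [-3.138, 0.662, 1.82]
wrist_force: [0.5, 0.5, -0.2]
width: 0.022
finger_force: 30.0
```

```bash
python3 go.py; python3 swing.py 1.5 5 0.108
```

```text
14.25 obj [ 0.5323 -0.153   0.1757] zyx [-1.3222e+00  4.0000e-04 -1.0000e-04] off [ 0.0003 -0.0002] F [ 0.53  0.54 -0.17] M [ 0.332 -0.007  0.07 ] fw 0.02196385846740787 [ 0.18 -0.03  1.68 -0.66  1.47 -0.01]
deg 34.54 rxF -0.061 tau 0.009
0, 0, 0.026, -0.0024, -0.0006, 0.0002, 0, 0, 0, 0.052, -0.0049, -0.0013, 0.0003, 0, 0, 0, 0.079, -0.0073, -0.0021, 0.0005, 0, 0, 0, 0.105, -0.0097, -0.0029, 0.0006, 0, 0, 0, 0.131, -0.012, -0.0038, 0.0008, 0,
```

Call:
move_arm(steps=[0, 0, 0.026, -0.0024, -0.0006, 0.0002, 0, 0, 0, 0.052, -0.0049, -0.0013, 0.0004, 0, 0, 0, 0.079, -0.0073, -0.0021, 0.0006, 0, 0, 0, 0.079, -0.0073, -0.0021, 0.0006, 0])

```text
time: 14.65
tool_pos: [0.5021, -0.0615, 0.1976]
ee_rot: [-3.138, 0.662, 1.898]
wrist_force: [0.2, -0.0, -0.6]
width: 0.0223
finger_force: 30.0
```

```bash
python3 go.py; python3 swing.py 1.5 5 0.108
```

```text
14.65 obj [ 0.5323 -0.153   0.1762] zyx [-1.2433e+00  4.0000e-04 -0.0000e+00] off [ 0.0003 -0.0002] F [ 0.2  -0.05 -0.6 ] M [0.366 0.055 0.085] fw 0.022272948873820624 [ 0.18 -0.08  1.73 -0.66  1.42 -0.08]
deg 39.06 rxF -0.017 tau 0.069
0, 0, 0.026, -0.0024, -0.0008, 0.0002, 0, 0, 0, 0.052, -0.0047, -0.0017, 0.0003, 0, 0, 0, 0.079, -0.0071, -0.0027, 0.0005, 0, 0, 0, 0.105, -0.0094, -0.0037, 0.0006, 0, 0, 0, 0.131, -0.0117, -0.0047, 0.0008, 0,
```

Call:
move_arm(steps=[0, 0, 0.026, -0.0024, -0.0008, 0.0002, 0, 0, 0, 0.052, -0.0047, -0.0017, 0.0003, 0, 0, 0, 0.079, -0.0071, -0.0027, 0.0005, 0, 0, 0, 0.079, -0.0071, -0.0027, 0.0005, 0])

```text
time: 15.05
tool_pos: [0.4949, -0.0642, 0.1981]
ee_rot: [-3.138, 0.662, 1.977]
wrist_force: [-0.3, 0.8, -2.1]
width: 0.0217
finger_force: 30.0
```

```bash
python3 go.py; python3 swing.py 1.5 5 0.108
```

```text
15.05 obj [ 0.5323 -0.1531  0.1767] zyx [-1.1644e+00  4.0000e-04 -0.0000e+00] off [ 0.0003 -0.0003] F [-0.28  0.85 -2.12] M [0.402 0.074 0.034] fw 0.021720422670540102 [ 0.16 -0.14  1.78 -0.66  1.37 -0.15]
deg 43.58 rxF -0.007 tau 0.028
0, 0, 0.026, -0.0023, -0.001, 0.0002, 0, 0, 0, 0.052, -0.0046, -0.0021, 0.0003, 0, 0, 0, 0.079, -0.0069, -0.0032, 0.0005, 0, 0, 0, 0.105, -0.0091, -0.0044, 0.0006, 0, 0, 0, 0.131, -0.0113, -0.0056, 0.0008, 0,
```

Call:
move_arm(steps=[0, 0, 0.026, -0.0023, -0.001, 0.0001, 0, 0, 0, 0.052, -0.0046, -0.0021, 0.0003, 0, 0, 0, 0.079, -0.0069, -0.0032, 0.0004, 0, 0, 0, 0.079, -0.0069, -0.0032, 0.0004, 0])

```text
time: 15.45
tool_pos: [0.4881, -0.0668, 0.1982]
ee_rot: [-3.139, 0.661, 2.057]
wrist_force: [-0.7, 4.2, 0.1]
width: 0.0221
finger_force: 30.0
```

```bash
python3 go.py; python3 swing.py 1.5 5 0.108
```

```text
15.45 obj [ 0.5324 -0.1524  0.1766] zyx [-1.0847e+00  5.0000e-04  1.3000e-03] off [0.0004 0.0004] F [-0.72  4.17  0.09] M [0.696 0.111 0.258] fw 0.022058237938315527 [ 0.15 -0.2   1.82 -0.64  1.32 -0.23]
deg 48.15 rxF -0.121 tau 0.137
0, 0, 0.026, -0.0022, -0.0012, 0.0002, 0, 0, 0, 0.052, -0.0044, -0.0024, 0.0003, 0, 0, 0, 0.079, -0.0066, -0.0037, 0.0005, 0, 0, 0, 0.105, -0.0087, -0.0051, 0.0006, 0, 0, 0, 0.131, -0.0108, -0.0065, 0.0008, 0,
```

Call:
move_arm(steps=[0, 0, 0.026, -0.0022, -0.0012, 0.0001, 0, 0, 0, 0.052, -0.0044, -0.0024, 0.0003, 0, 0, 0, 0.052, -0.0044, -0.0024, 0.0003, 0])

```text
time: 15.75
tool_pos: [0.4837, -0.0689, 0.1983]
ee_rot: [-3.139, 0.66, 2.108]
wrist_force: [-2.2, 6.4, -1.3]
width: 0.0216
finger_force: 30.0
```

```bash
python3 go.py; python3 swing.py 1.5 3 0.108
```

```text
15.75 obj [ 0.5324 -0.152   0.1766] zyx [-1.0332e+00  8.0000e-04  2.0000e-03] off [0.0004 0.0008] F [-2.24  6.44 -1.29] M [0.903 0.18  0.14 ] fw 0.021555186097591734 [ 0.14 -0.23  1.85 -0.63  1.29 -0.29]
deg 51.1 rxF -0.123 tau 0.018
0, 0, 0.026, -0.0022, -0.0013, 0.0002, 0, 0, 0, 0.052, -0.0043, -0.0027, 0.0003, 0, 0, 0, 0.079, -0.0064, -0.0041, 0.0005, 0,
```

```bash
python3 - <<'E'
from h import *
ims=[]
for n,(a,b,w,h) in (('top',(300,90,200,200)),('scene',(250,130,200,200))):
    p,d=snapshot(n); ims.append(cv2.resize(p[b:b+h,a:a+w,::-1],(400,400),interpolation=cv2.INTER_CUBIC))
cv2.imwrite('pics/s5.png',np.hstack(ims))
E
```

```text
(no output)
```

View pics/s5.png

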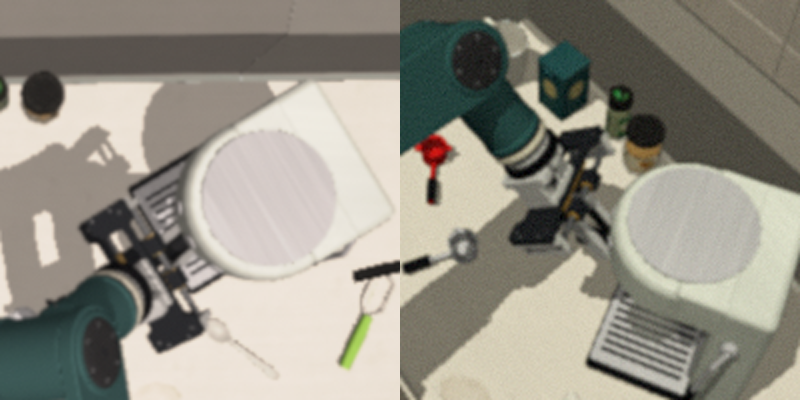

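```bash
python3 - <<'E'
s=open('go.py').read()
s=s.replace("'tau',(r[0]","'tauL',[round(float((r+k*T3)[0]*F[1]-(r+k*T3)[1]*F[0]+o['wrist_torque'][2]),2) for k in (.22,.3)],'tau',(r[0]").replace("    r=o['tool_pos'][:2]-H;","    T3=-R.from_euler('xyz',o['ee_rot']).as_matrix()[:2,2]; r=o['tool_pos'][:2]-H;")
open('go.py','w').write(s)
E
python3 go.py
```

```text
15.85 obj [ 0.5324 -0.1521  0.1766] zyx [-1.0337  0.0013  0.0018] off [0.0004 0.0007] F [-3.26  6.28 -0.26] M [0.892 0.19  0.1  ] fw 0.021922387197525636 [ 0.14 -0.23  1.85 -0.63  1.29 -0.29]
deg 51.07 rxF -0.03 tauL [0.02, 0.0] tau 0.07
```

Call:
move_arm(steps=[0, 0, 0.017, -0.0017, -0.0006, 0, 0, 0, 0, 0.035, -0.0032, -0.0014, 0, 0, 0, 0, 0.035, -0.0032, -0.0014, 0, 0])

```text
time: 16.15
tool_pos: [0.4809, -0.0703, 0.1984]
ee_rot: [-3.14, 0.66, 2.142]
wrist_force: [-0.0, 5.9, -0.2]
width: 0.0219
finger_force: 30.0
```

```bash
python3 go.py; python3 swing.py 1.5 3 0
```

```text
16.15 obj [ 0.5325 -0.1517  0.1768] zyx [-9.985e-01  3.000e-04  1.900e-03] off [0.0005 0.0011] F [-0.02  5.89 -0.24] M [ 0.837  0.14  -0.017] fw 0.021874930575974935 [ 0.13 -0.26  1.87 -0.62  1.27 -0.33]
deg 53.08 rxF -0.299 tauL [-0.74, -0.9] tau -0.316
0, 0, 0.026, -0.0021, -0.0014, 0.0, 0, 0, 0, 0.052, -0.0042, -0.0028, 0.0, 0, 0, 0, 0.079, -0.0062, -0.0043, 0.0, 0,
```

Call:
move_arm(steps=[0, 0, 0.017, -0.0015, -0.0008, 0, 0, 0, 0, 0.035, -0.003, -0.0017, 0, 0, 0, 0, 0.035, -0.003, -0.0017, 0, 0])

```text
time: 16.45
tool_pos: [0.4782, -0.072, 0.1985]
ee_rot: [-3.141, 0.661, 2.177]
wrist_force: [1.4, 5.5, -1.8]
width: 0.0221
finger_force: 30.0
```

```bash
python3 go.py; python3 swing.py 1.5 3 0
```

```text
16.45 obj [ 0.5326 -0.1515  0.177 ] zyx [-9.634e-01 -4.000e-04  2.000e-03] off [0.0006 0.0013] F [ 1.41  5.49 -1.82] M [ 0.913  0.113 -0.063] fw 0.02207099358720506 [ 0.11 -0.28  1.89 -0.61  1.25 -0.38]
deg 55.1 rxF -0.409 tauL [-1.05, -1.26] tau -0.472
0, 0, 0.026, -0.0021, -0.0015, 0.0, 0, 0, 0, 0.052, -0.0041, -0.003, 0.0, 0, 0, 0, 0.079, -0.0061, -0.0045, 0.0, 0,
```

Call:
move_arm(steps=[0, 0, 0.017, -0.0014, -0.001, 0, 0, 0, 0, 0.017, -0.0014, -0.001, 0, 0])

```text
time: 16.65
tool_pos: [0.4771, -0.0727, 0.1986]
ee_rot: [-3.141, 0.661, 2.194]
wrist_force: [3.0, 7.6, -1.6]
width: 0.022
finger_force: 30.0
```

```bash
python3 go.py; for i in 1 2 3 4 ; do python3 -c "
from bench import *
snapshot('top')"; python3 go.py|tail -1; done;python3 go.py
```

```text
16.65 obj [ 0.5328 -0.1513  0.177 ] zyx [-9.459e-01 -9.000e-04  2.500e-03] off [0.0008 0.0015] F [ 3.03  7.58 -1.65] M [ 0.921  0.025 -0.042] fw 0.021996737681729616 [ 0.11 -0.3   1.9  -0.6   1.24 -0.4 ]
deg 56.1 rxF -0.659 tauL [-1.63, -1.97] tau -0.7
deg 56.08 rxF -0.441 tauL [-1.15, -1.37] tau -0.521
deg 56.08 rxF -0.479 tauL [-1.19, -1.44] tau -0.508
deg 56.08 rxF -0.47 tauL [-1.23, -1.47] tau -0.563
deg 56.08 rxF -0.521 tauL [-1.35, -1.61] tau -0.608
16.85 obj [ 0.5328 -0.1513  0.177 ] zyx [-9.463e-01 -6.000e-04  2.200e-03] off [0.0008 0.0015] F [ 1.61  7.15 -1.09] M [ 0.88   0.065 -0.086] fw 0.02173909824191893 [ 0.11 -0.3   1.9  -0.6   1.24 -0.4 ]
deg 56.08 rxF -0.521 tauL [-1.35, -1.61] tau -0.608
```

Call:
move_arm(steps=[0, 0, 0, 0, 0, 0, 0.3, 0, 0, 0, 0, 0, 0, 0.4, 0, 0, 0, 0, 0, 0, 0.5, 0, 0, 0, 0, 0, 0, 0.5, 0, 0, 0, 0, 0, 0, 0.5])

```text
time: 17.35
tool_pos: [0.4765, -0.074, 0.1989]
ee_rot: [-3.137, 0.662, 2.194]
wrist_force: [0.4, 0.8, 0.4]
width: 0.0469
finger_force: 0.0
```

```bash
python3 go.py; python3 w.py w6; python3 - <<'E'
from h import *
f=np.load('w6.npz'); d=f['d']; C=f['p'].max(2); v,u=np.nonzero((d>0)&(d<.5)); P=pts('wrist',np.c_[u,v],d[v,u]); 
k=(C[v,u]<70)&(u>250)&(u<390)&(v<290)&(P[:,2]>.17); h=P[k]; e,V=np.linalg.eigh(np.cov(h[:,:2].T)); print(len(h),h.mean(0),np.percentile(h,[2,98],axis=0).round(3),np.arctan2(*V[::-1,1]))
E
```

```text
17.35 obj [ 0.5321 -0.1527  0.1774] zyx [-9.477e-01  9.000e-04 -6.000e-04] off [0.0001 0.0001] F [0.4  0.84 0.44] M [ 0.209 -0.024 -0.017] fw 0.04686013587287725 [ 0.11 -0.3   1.9  -0.6   1.24 -0.4 ]
deg 55.99 rxF -0.078 tauL [-0.21, -0.25] tau -0.096
17.35 [ 0.47647607 -0.07395498  0.19885744] [-3.13725632  0.66194219  2.19449962] [0.40135818 0.84093915 0.44135551] [ 0.20890367 -0.0243265  -0.01739826] 0.04686013587287725 0.0 [ 0.11 -0.3   1.9  -0.6   1.24 -0.4 ]
3834 [ 0.46420289 -0.05581931  0.21158527] [[ 0.437 -0.089  0.191]
 [ 0.495 -0.032  0.237]] 2.0258344891442444
```

View pics/w6.png

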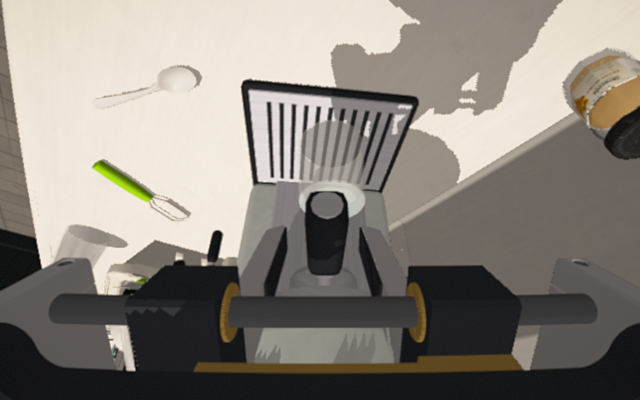

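Call:
move_arm(steps=[0, 0, 0, -0.004, 0.005, 0.008, 0.5, 0, 0, 0, -0.009, 0.0125, 0.02, 0.5, 0, 0, 0, -0.016, 0.022, 0.035, 0.5, 0, 0, 0, -0.023, 0.032, 0.05, 0.5, 0, 0, 0, -0.032, 0.045, 0.07, 0.5, 0, 0, 0, -0.045, 0.065, 0.1, 0.5, 0, 0, 0, -0.06, 0.085, 0.1, 0.5, 0, 0, 0, -0.075, 0.105, 0.1, 0.5, 0, 0, 0, -0.09, 0.13, 0.08, 0.5, 0, 0, 0, -0.09, 0.13, 0.06, 0.5, 0, 0, 0, -0.09, 0.13, 0.04, 0.5, 0, 0, 0, -0.09, 0.13, 0.04, 0.5])

```text
time: 18.6
tool_pos: [0.385, 0.0563, 0.2364]
ee_rot: [-3.131, 0.66, 2.2]
wrist_force: [0.7, -1.0, -0.3]
width: 0.047
finger_force: 0.0
```

```bash
python3 w.py w7; python3 - <<'E'
from h import *
f=np.load('w7.npz'); d=f['d']; C=f['p'].max(2); S=silhouettes('wrist','portafilter')
for s in S[:3]: print(s['score'],s['uv'],s['pixels'].sum())
v,u=np.nonzero((d>0)&(d<.6)); P=pts('wrist',np.c_[u,v],d[v,u])
D=P[:,:2]-[.532,-.1528]; yw=-.946; hx=-(D[:,0]*np.cos(yw)+D[:,1]*np.sin(yw)); hy=-D[:,0]*np.sin(yw)+D[:,1]*np.cos(yw)
k=(C[v,u]<75)&(P[:,2]>.15)&(P[:,2]<.23)&(hx>.07)&(hx<.15)&(abs(hy)<.03)
for a in np.arange(.07,.15,.01):
    s=k&(hx>a)&(hx<a+.01)
    if s.sum()>5: print(round(a+.005,3),s.sum(),'top z',np.percentile(P[s,2],[50,90]).round(4),'y',np.percentile(hy[s],[3,97]).round(4))
E
```

```text
18.6 [0.38499674 0.05628957 0.23641199] [-3.13122422  0.66047547  2.19968866] [ 0.66271162 -1.00858817 -0.31456832] [0.25512489 0.042175   0.02984754] 0.04699720272280023 0.0 [ 0.54 -0.37  1.88 -0.66  1.58 -0.11]
0.93 [320.8, 277.9] 792
0.62 [362.9, 10.8] 1556
0.085 6 top z [0.2097 0.2125] y [-0.008   0.0137]
0.095 43 top z [0.2142 0.2149] y [-0.0077  0.0131]
0.105 66 top z [0.2145 0.215 ] y [-0.0072  0.0132]
0.115 74 top z [0.2144 0.2149] y [-0.0069  0.013 ]
0.125 70 top z [0.2144 0.2149] y [-0.0064  0.0136]
0.135 275 top z [0.2098 0.214 ] y [-0.0065  0.0137]
```

View pics/w7.png

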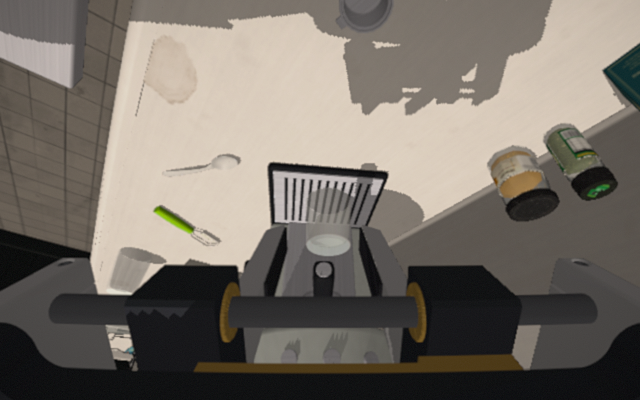

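```bash
python3 - <<'E'
from h import *
m,K,Rm,t=cam('wrist'); o=get_obs(); T=R.from_euler('xyz',o['ee_rot']).as_matrix(); A=Rm@T; c=T.T@(-Rm.T@t-o['tool_pos'])  # cam in tool
for n,eep,yawt in (('w2',[-3.13712612,.66127322,2.55867602],0),('w3',[-3.13741836,.66195399,1.21037844],0),('w4',[-3.1375403,.66101175,1.2159938],0),('w6',[-3.13725632,.66194219,2.19449962],0),('w7',[-3.13122422,.66047547,2.19968866],0)):
    f=np.load(n+'.npz'); d=f['d']; C=f['p'].max(2); v,u=np.nonzero((d>0)&(d<.5)); s=rays('wrist',np.c_[u,v]); z=d[v,u][:,None]
    L=(np.hstack([s*z,z]))@A+c   # tool frame
    W=R.from_euler('xyz',eep).apply(L); y=R.from_euler('z',-(eep[2]-np.pi)).apply(W) # object-aligned axes
    k=(C[v,u]<75)&(u>296)&(u<352)&(v>190)&(v<300 if n=='w7' else v<285)
    q=y[k]; zt=np.percentile(q[:,2],95); q=q[abs(q[:,2]-np.median(q[:,2]))<.012]
    b=[];
    for a in np.arange(q[:,0].min(),q[:,0].max(),.005):
        g=q[(q[:,0]>=a)&(q[:,0]<a+.005)]
        if len(g)>15: b.append((a,np.percentile(g[:,1],[4,96]).mean(),np.ptp(np.percentile(g[:,1],[4,96])),len(g)))
    b=np.array(b); ok=abs(b[:,2]-.021)<.003; b=b[ok] if ok.sum()>2 else b
    print(n,b[:,1].round(4),'slope(yaw rel)',np.polyfit(b[:,0],b[:,1],1)[0].round(4),'x',b[[0,-1],0].round(3))
E
```

```text
w2 [-0.0004 -0.0001 -0.0007 -0.0004 -0.0002 -0.0004 -0.0005 -0.0005 -0.0005
 -0.0008 -0.0005 -0.0001] slope(yaw rel) -0.0027 x [-0.044  0.011]
w3 [-0.0004 -0.0002 -0.0005 -0.0003 -0.0004 -0.0003 -0.0001 -0.0005 -0.0005
 -0.0002 -0.0007 -0.0002] slope(yaw rel) -0.0018 x [-0.043  0.012]
w4 [-0.0003 -0.0003 -0.0004 -0.0005 -0.0003 -0.0005 -0.0003 -0.0005 -0.0005
 -0.0005 -0.0006 -0.0002] slope(yaw rel) -0.0017 x [-0.044  0.011]
w6 [0.0014 0.0016 0.0011 0.0013 0.0012 0.0009 0.0006 0.0009 0.0007 0.0006
 0.0005 0.0008] slope(yaw rel) -0.0169 x [-0.044  0.011]
w7 [-0.0013 -0.0007 -0.0013 -0.0013 -0.0021 -0.0015 -0.0017 -0.002  -0.0024] slope(yaw rel) -0.0313 x [0.115 0.155]
```

```bash
python3 -c "
from bench import *
print(close_job())"
```

```text
the job is handed in; nothing more can be done
None
```

The portafilter is fitted and handed in. It hangs level under the brew head, about 55° round from entry, tightened with roughly 1.1–1.3 N m (estimated from the wrist forces). I let go and moved the gripper clear at 18.6 s. The glass still stands on the drip tray; I went nowhere near the mug or the tea tin but did not check them again.

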